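Tip the drained tube rack down and push it home in its dock

ROBOT

A 6-joint arm with a two-finger parallel gripper is mounted at the origin on a cart in front of the work surface, level with it; the furniture and walls round the work are solid. World frame = base frame: x ahead of the robot, y to its left, z up, the work surface at z = 0. Lengths are in mm, angles in degrees, forces in N, time in s.
With the tool pointing down it reaches from about 275 to 975 mm from the base axis. Payload 8.4 kg.
Tool frame: the origin (TCP) lies at the very end of the fingers, on their centre line; the grasp point (between the pads) lies 19 mm behind it (bot.pinch_z is the distance from the TCP to the grasp point, in mm); z points along the fingers, y is the direction in which the jaws open and shut (so a half turn about z gives the same grasp; the last joint's range is limited). The gripper opens to 92 mm and grips with 3 to 60 N. Pads are 20 mm wide; open, the fingers measure 128 mm over their backs; the gripper's body (75 mm by 189 mm) begins 69 mm behind the grasp point.
Start: joints at [76.41, 20.225, 93.587, -0, 66.188, -0.138], TCP at [145.404, 607.853, 214.583] pointing down, gripper open.
Joint ranges: [-150.9, 150.9], [-52.94, 120.26], [3.33, 152.33], [-74.26, 254.26], [0, 154.13], [-172.89, 172.89]. Speed limits (degrees/s): [127.2, 127.2, 159.86, 180, 180, 180].

INTERFACE

Orientations are given as a 3x3 rotation matrix whose columns are the frame's x, y, z axes.
In Python, from cell import bot, cams, order gives the robot as it stands. The module is installed in compiled form; this text tells all that it offers.
- The arm moves only by the tool carry_out, never from a script. Its argument "plan" is a list of rows, each an object with "rotation": the turn, a rotation vector about the tool's x, y, z in rad, a list of three; "travel": the shift along the tool's x, y, z in m, a list of three; "gripper": the closure, from -1 (fully open) to 1 (shut), so that 0 is half open. A call has exactly 10 rows; each row shifts and turns the commanded pose from where the row before left it, along the tool's axes as they then stand; what a row does not reach is not made up. A row lasts 1/8 s, in which the tool goes at most 62.5 mm and 10.7 degrees, less where a joint would pass 70% of its speed; a pose out of reach is approached as far as the arm can. A call is refused whole if a number of a shift passes 0.0625 or a number of a turn 0.188, either way. A call with a gripper value outside its range is refused whole. The fingers move at their own pace and stop on an object; the grip force is fixed at half the most. Time passes only in rows, so rows that do not move let the fingers close, or fill a call up. It gives the time, the measured TCP pose, the force and the opening at its end, in the units of the state.
- bot.state(): the state, without advancing time (a new reading comes with each control period).
- cams.get_image(name): name is "scene" or "top" or "wrist"; returns a dict with "frame" (420x560x3 uint8, red, green, blue), "fovy" (degrees; the focal length in pixels is half the picture's height over the tangent of half this angle, whatever the lens; pixels are square), "cx", "cy" (the principal point, pixels), "R" (3x3) and "t" (3): a world point X has camera coordinates R X + t. Camera axes: x right, y down, z forward; pixel columns grow to the right and rows downward; lengths in mm; the calibration is good to about 2 mm. A picture is of the moment at which its call begins. There is no depth.
- order.finish_job(): hands the job in, once; it reports no verdict.
The state is a dict: "time": time; "qpos": joint angles; "joint_velocities": joint speeds; "tau": joint torques, N m; "position": TCP position; "orientation": TCP orientation; "force": force on the tool from outside, world axes, zero at the start; "wrist_torque": the same for the moment, N m; "gripper_width": finger opening in mm.
Only numpy, scipy, OpenCV 4.12 (cv2) and the standard library are available. Lean on these libraries where they do the work, as an engineer would, in place of code of your own. Each camera call takes 0.05 s, during which the arm holds its last target.

TASK

The black tube rack has been left standing on its long edge to drain. Without gripping or lifting it, push its upper edge over so that it falls away from you and lies flat with the tube holes up, then push it along the bench until it is fully home in the corner of the L-shaped metal dock, one long side flush against the back bar and its left end against the end bar. Leave the beaker, vial, dropper bottle and cups standing where they are.

Things in the scene. Friction and masses are not known exactly. Their poses are not given: they have to be found in the camera images.
- rack: Loose black tube rack, rigid slab 110 (own x) x 214 (own y) x 27 mm (own z), 0.14 to 0.28 kg. Origin: middle of its plain underside; own z points out of the face with the tube holes. At the start it stands on a long edge: own x up, own z (holes) towards the robot, own y to the robot's left. Lying as wanted: own x away from the robot, own z up.
- rack_centre (a point): Centre of the rack slab: 55 mm above the bench when it stands, 13.5 mm when it lies flat. Pushed away lightly near the top of the holed face (14 mm square holes), it tips about its far lower edge without sliding; past balance (about 0.24 rad) it falls by itself. Keep wrist and gripper clear of the white analyser behind the dock: from 145 mm up its front overhangs the bench as far as x = 0.56 m.
- dock: Fixed aluminium bars on the bench, an L 16 mm high, 14 mm thick. Origin: its inner corner at bench height; own x away from the robot, own y left, within 0.1 rad. The rack meets the back bar's face at own x = 0 (own y -230 to 0 mm) and the end bar's face at own y = 0 (own x -80 to 0 mm). Fully home, the rack's centre is at own x -55, y -107 mm, its axes parallel to the dock's.
- beaker_mid (a point): Loose glass beaker, 52 mm across, 66 mm high, standing left of the dock; the point is on its axis at half height. Leave it alone.
- vial_mid (a point): Loose reagent vial with a violet cap, 22 mm across, 41 mm high, standing left of the dock; point at half height. Leave it alone.
- dropper_mid (a point): Loose white dropper bottle, 35 mm across, 95 mm high, standing to the right of the dock; point at half height. Leave it alone.
- cups_mid (a point): Loose stack of white sample cups, 30 mm across, 38 mm high, standing to the right of the dock; point at half height. Leave it alone.

How it is judged:
By the outcome, as a careful person would: the job done as asked, in the order asked, and still so for the second after the job is handed in, with the robot touching nothing.
It also fails if it takes over 54 s, if anything falls off the work surface, if the arm or the gripper's body presses on something with over 40 N, if the wrist force passes 120 N, or if a joint passes its speed limit or range.

## Working session

There is one attempt and no reset: what is moved stays moved. The work goes in short steps, Python scripts to look and compute and a tool call to move; the robot and the scene stay as the last step left them, time stands still between calls to the robot, and variables do not carry over. Pictures are saved under pics/ and viewed, and the job is handed in when it is done.

Besides the shell and the picture viewer there is one more tool, called after "Request:" as a command line: name --argument value ..., lists and objects as JSON in quotes. carry_out: Moves the arm, as the interface text tells. Its arguments: {"type":"object","properties":{"plan":{"type":"array","items":{"type":"object","properties":{"rotation":{"type":"array","items":{"type":"number"}},"travel":{"type":"array","items":{"type":"number"}},"gripper":{"type":"number"}}}}},"required":["plan"]}

```bash
mkdir -p pics; cat > h.py <<'E'
import numpy as np, cv2
from cell import bot, cams, order
def snap(n,f):
    d=cams.get_image(n); cv2.imwrite('pics/'+f+'.png',cv2.cvtColor(np.asarray(d['frame']),cv2.COLOR_RGB2BGR))
    np.savez('pics/'+f+'.npz',**{k:np.asarray(v) for k,v in d.items()}); return d
def load(f): return dict(np.load('pics/'+f+'.npz'))
def cal(d):
    f=210/np.tan(np.radians(float(d['fovy'])/2)); return f,float(d['cx']),float(d['cy']),np.asarray(d['R']),np.asarray(d['t'])
def proj(d,X):
    f,cx,cy,R,t=cal(d); c=R@np.asarray(X,float)+t; return np.array([cx+f*c[0]/c[2],cy+f*c[1]/c[2]])
def onz(d,u,v,z):
    f,cx,cy,R,t=cal(d); r=R.T@np.array([(u-cx)/f,(v-cy)/f,1]); o=-R.T@t; return o+r*(z-o[2])/r[2]
def tri(obs):
    A=[];b=[]
    for d,u,v in obs:
        f,cx,cy,R,t=cal(d)
        for k,w in ((0,(u-cx)/f),(1,(v-cy)/f)):
            A.append(R[k]-w*R[2]); b.append(w*t[2]-t[k])
    return np.linalg.lstsq(np.array(A),np.array(b),rcond=None)[0]
def crop(f,x0,y0,x1,y1,s,o):
    im=cv2.imread('pics/'+f+'.png')[y0:y1,x0:x1]; cv2.imwrite('pics/'+o+'.png',cv2.resize(im,None,fx=s,fy=s,interpolation=cv2.INTER_CUBIC))
E
python3 - <<'E'
from h import *
for n in('scene','top','wrist'):
    d=snap(n,n+'0'); f,cx,cy,R,t=cal(d); print(n,f,cx,cy,-R.T@t,R.round(3).tolist())
s=bot.state(); print(s)
E
```

```text
scene 466.139322822957 273.16076267674066 209.0526828961035 [-333.26577051 -761.96684914  885.3836614 ] [[0.638, -0.77, 0.017], [-0.447, -0.388, -0.806], [0.627, 0.507, -0.591]]
top 453.8529761490166 283.0330500307546 210.82456470048885 [ 411.28597778  -76.64139728 1127.25131549] [[-0.023, -1.0, 0.015], [-0.994, 0.021, -0.104], [0.104, -0.017, -0.994]]
wrist 304.02234628386964 279.3752276478378 209.5755877780605 [ 74.12740021 625.16118886 383.73302592] [[0.231, 0.973, -0.002], [0.939, -0.223, 0.26], [0.253, -0.062, -0.966]]
{'time': 0.15, 'qpos': array([ 7.64097439e+01,  2.02515951e+01,  9.36177914e+01,  1.59326142e-03,
        6.61885614e+01, -1.37475449e-01]), 'joint_velocities': array([-0.01284512, -0.14552748, -0.09933158,  0.00879833,  0.04682171,
        0.00040826]), 'tau': array([ 2.36966716e-04, -5.94210005e+01, -3.34469855e+01,  6.98213652e-02,
        2.04658922e-02, -1.20327882e-04]), 'position': array([145.3068932 , 607.4964706 , 214.06669898]), 'orientation': array([[-9.72559362e-01,  2.32654720e-01, -2.62379745e-04],
       [ 2.32654866e-01,  9.72558871e-01, -9.77086716e-04],
       [ 2.78559121e-05, -1.01131876e-03, -9.99999488e-01]]), 'force': array([ 0.29289796, -1.16045025,  0.27766461]), 'wrist_torque': array([-0.02906803,  0.04816591,  0.00029593]), 'gripper_width': 91.41349870944458}
```

```bash
sleep 1
```

```text
(no output)
```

View pics/scene0.png

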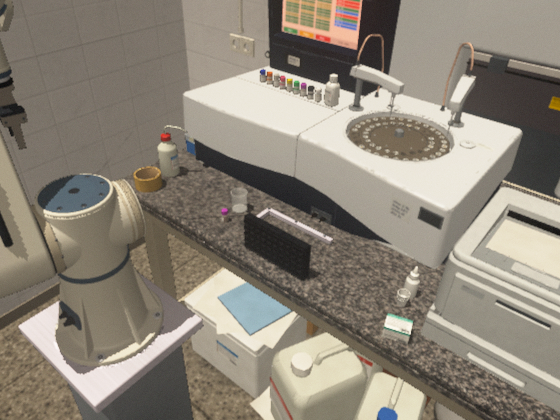

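View pics/top0.png

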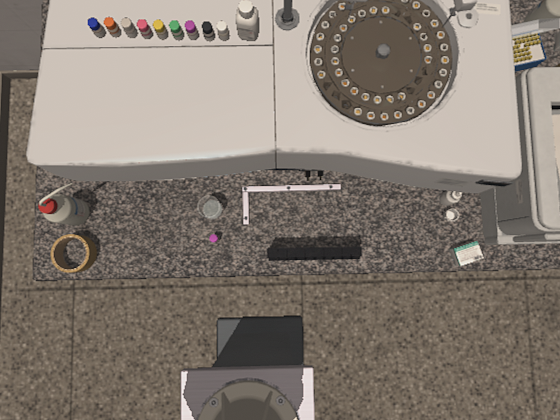

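The rack stands near the bench's front edge (top view about 268–360, 238–260). The dock's L has its inner corner near (250,190). The beaker is at (210,207), the vial at (213,238), and the dropper and cups at about (453,205). I'll enlarge these.

```bash
python3 - <<'E'
from h import *
crop('top0',190,160,380,280,4,'tc'); crop('scene0',200,170,350,290,5,'sc'); crop('top0',420,170,500,275,5,'td')
E
```

```text
(no output)
```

View pics/tc.png

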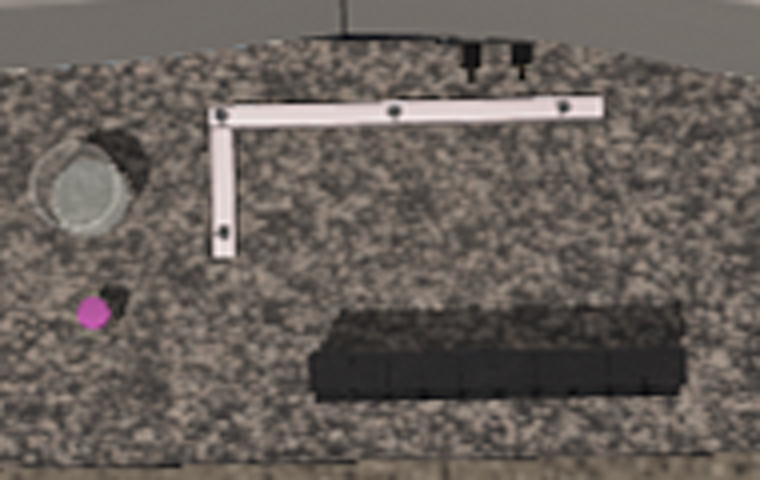

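View pics/sc.png

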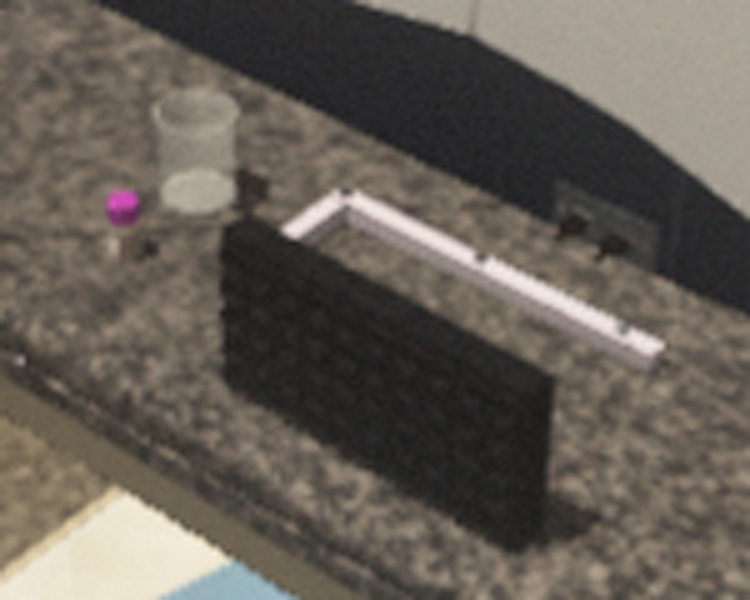

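```bash
python3 - <<'E'
from h import *
t=load('top0'); s=load('scene0')
T=lambda u,v:(190+(u+.5)/4-.5,160+(v+.5)/4-.5)
S=lambda u,v:(200+(u+.5)/5-.5,170+(v+.5)/5-.5)
print('rack top far L,R, near L,R (z=110)')
for p in((311,352),(686,346),(317,402),(683,394)): print(p,onz(t,*T(*p),110).round(1))
print('scene top near L,R,far R')
for p in((228,228),(552,378)): print(p,onz(s,*S(*p),110).round(1))
print('bottom near L,R'); 
for p in((226,385),(515,548)): print(p,onz(s,*S(*p),0).round(1))
print('dock z16 outer/inner')
for p in((208,108),(604,97),(604,117),(236,128),(237,257),(211,258)): print(p,onz(t,*T(*p),16).round(1))
print('scene dock outer corner, right end rear, right end near')
for p in((345,187),(665,346),(650,358),(350,215)): print(p,onz(s,*S(*p),16).round(1))
print('edge',onz(t,*T(380,460),0))
print('beaker bot',onz(t,*T(87,195),0),onz(s,*S(197,190),0)); print('vial top',onz(t,*T(94,313),41),onz(s,*S(123,200),41))
E
```

```text
rack top far L,R, near L,R (z=110)
(311, 352) [435.9 -57.1 110. ]
(686, 346) [ 434.5 -267.1  110. ]
(317, 402) [408.1 -59.9 110. ]
(683, 394) [ 407.8 -264.4  110. ]
scene top near L,R,far R
(228, 228) [416.6 -57.7 110. ]
(552, 378) [ 430.9 -268.   110. ]
bottom near L,R
(226, 385) [411.  -58.6  -0. ]
(515, 548) [ 413.7 -264.8    0. ]
dock z16 outer/inner
(208, 108) [590.    5.5  16. ]
(604, 97) [ 591.8 -240.    16. ]
(604, 117) [ 579.3 -239.6   16. ]
(236, 128) [577.2 -11.6  16. ]
(237, 257) [497.3 -11.1  16. ]
(211, 258) [497.    4.9  16. ]
scene dock outer corner, right end rear, right end near
(345, 187) [588.    0.7  16. ]
(665, 346) [ 589.7 -241.3   16. ]
(650, 358) [ 575.  -240.8   16. ]
(350, 215) [567.3 -20.7  16. ]
edge [371.3859163  -96.11210517   0.        ]
beaker bot [539.29949457  82.68581189   0.        ] [539.9842989   84.62577729   0.        ]
vial top [463.71917871  73.18405116  41.        ] [462.44211095  72.3770163   41.        ]
```

View pics/td.png

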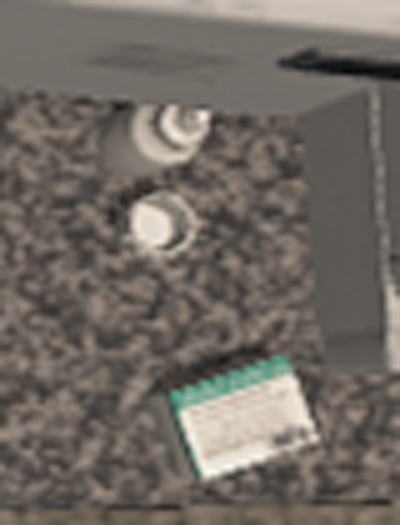

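The rack's near face is at x≈409, y −56 to −269. The dock's inner corner is at about (577, −11.5) with yaw about 0.5°. The rack should land at x 436–546 and clear the dock. First I'll swing around to a spot in front of the rack.

Request:
carry_out --plan '[{"travel": [-0.0283, -0.0259, 0], "rotation": [0, 0, 0], "gripper": -1}, {"travel": [-0.0283, -0.0259, 0], "rotation": [0, 0, 0], "gripper": -1}, {"travel": [-0.0283, -0.0259, 0], "rotation": [0, 0, 0], "gripper": -1}, {"travel": [-0.0283, -0.0259, 0], "rotation": [0, 0, 0], "gripper": -1}, {"travel": [-0.0283, -0.0259, 0], "rotation": [0, 0, 0], "gripper": -1}, {"travel": [-0.0283, -0.0259, 0], "rotation": [0, 0, 0], "gripper": -1}, {"travel": [-0.0283, -0.0259, 0], "rotation": [0, 0, 0], "gripper": -1}, {"travel": [-0.0283, -0.0259, 0], "rotation": [0, 0, 0], "gripper": -1}, {"travel": [-0.0283, -0.0259, 0], "rotation": [0, 0, 0], "gripper": -1}, {"travel": [-0.0283, -0.0259, 0], "rotation": [0, 0, 0], "gripper": -1}]'

```text
time: 1.4
position: [360.9, 289.0, 214.5]
orientation: [[-0.973, 0.232, 0.0], [0.232, 0.973, -0.0], [-0.0, -0.0, -1.0]]
force: [0.7, 0.6, -0.5]
gripper_width: 91.7
```

Request:
carry_out --plan '[{"travel": [-0.0036, -0.0308, 0], "rotation": [0, 0, -0.0235], "gripper": -1}, {"travel": [-0.0036, -0.0308, 0], "rotation": [0, 0, -0.0235], "gripper": -1}, {"travel": [-0.0036, -0.0308, 0], "rotation": [0, 0, -0.0235], "gripper": -1}, {"travel": [-0.0036, -0.0308, 0], "rotation": [0, 0, -0.0235], "gripper": -1}, {"travel": [-0.0036, -0.0308, 0], "rotation": [0, 0, -0.0235], "gripper": -1}, {"travel": [-0.0036, -0.0308, 0], "rotation": [0, 0, -0.0235], "gripper": -1}, {"travel": [-0.0036, -0.0308, 0], "rotation": [0, 0, -0.0235], "gripper": -1}, {"travel": [-0.0036, -0.0308, 0], "rotation": [0, 0, -0.0235], "gripper": -1}, {"travel": [-0.0036, -0.0308, 0], "rotation": [0, 0, -0.0235], "gripper": -1}, {"travel": [-0.0036, -0.0308, 0], "rotation": [0, 0, -0.0235], "gripper": -1}]'

```text
time: 2.65
position: [356.3, -20.3, 214.6]
orientation: [[-1.0, -0.001, 0.0], [-0.001, 1.0, -0.0], [-0.0, -0.0, -1.0]]
force: [0.3, 0.4, 0.3]
gripper_width: 92.1
```

Request:
carry_out --plan '[{"travel": [-0.0019, -0.0142, 0.012], "rotation": [0, 0, 0], "gripper": -1}, {"travel": [-0.0019, -0.0142, 0.012], "rotation": [0, 0, 0], "gripper": -1}, {"travel": [-0.0019, -0.0142, 0.012], "rotation": [0, 0, 0], "gripper": -1}, {"travel": [-0.0019, -0.0142, 0.012], "rotation": [0, 0, 0], "gripper": -1}, {"travel": [-0.0019, -0.0142, 0.012], "rotation": [0, 0, 0], "gripper": -1}, {"travel": [-0.0019, -0.0142, 0.012], "rotation": [0, 0, 0], "gripper": -1}, {"travel": [-0.0019, -0.0142, 0.012], "rotation": [0, 0, 0], "gripper": -1}, {"travel": [-0.0019, -0.0142, 0.012], "rotation": [0, 0, 0], "gripper": -1}, {"travel": [-0.0019, -0.0142, 0.012], "rotation": [0, 0, 0], "gripper": -1}, {"travel": [-0.0019, -0.0142, 0.012], "rotation": [0, 0, 0], "gripper": -1}]'

```text
time: 3.9
position: [375.6, -162.2, 93.8]
orientation: [[-1.0, -0.0, 0.0], [-0.0, 1.0, -0.0], [-0.0, -0.0, -1.0]]
force: [-0.6, 0.1, 0.5]
gripper_width: 92.1
```

```bash
python3 - <<'E'
from h import *
snap('wrist','w1'); snap('top','t1'); crop('t1',190,160,380,280,4,'t1c')
E
```

```text
(no output)
```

View pics/w1.png

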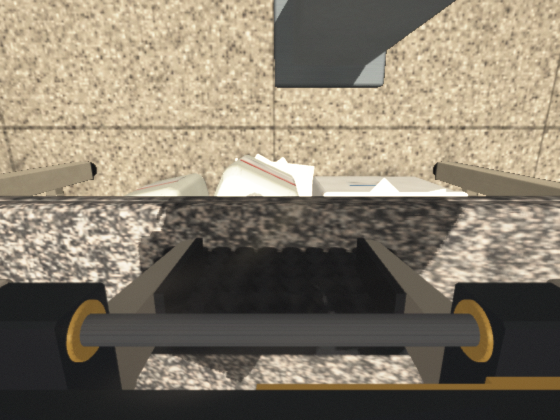

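View pics/t1c.png

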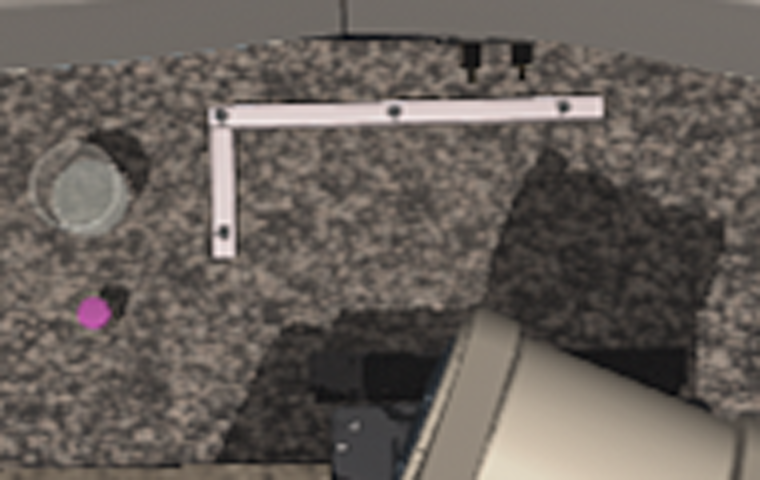

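The fingers are in front of the holed face, centred on it and just short of contact. I'll approach slowly and start tipping.

Request:
carry_out --plan '[{"travel": [-0.006, 0, 0], "rotation": [0, 0, 0], "gripper": -1}, {"travel": [-0.006, 0, 0], "rotation": [0, 0, 0], "gripper": -1}, {"travel": [-0.004, 0, 0], "rotation": [0, 0, 0], "gripper": -1}, {"travel": [-0.003, 0, 0], "rotation": [0, 0, 0], "gripper": -1}, {"travel": [-0.003, 0, 0], "rotation": [0, 0, 0], "gripper": -1}, {"travel": [-0.003, 0, 0], "rotation": [0, 0, 0], "gripper": -1}, {"travel": [-0.003, 0, 0], "rotation": [0, 0, 0], "gripper": -1}, {"travel": [-0.003, 0, 0], "rotation": [0, 0, 0], "gripper": -1}, {"travel": [-0.003, 0, 0], "rotation": [0, 0, 0], "gripper": -1}, {"travel": [-0.003, 0, 0], "rotation": [0, 0, 0], "gripper": -1}]'

```text
time: 5.25
position: [412.7, -161.3, 94.6]
orientation: [[-1.0, -0.0, 0.0], [-0.0, 1.0, -0.0], [-0.0, -0.0, -1.0]]
force: [0.7, -0.2, -0.0]
gripper_width: 91.6
```

```bash
python3 - <<'E'
from h import *
snap('scene','s2'); crop('s2',180,150,360,290,4,'s2c')
E
```

```text
(no output)
```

View pics/s2c.png

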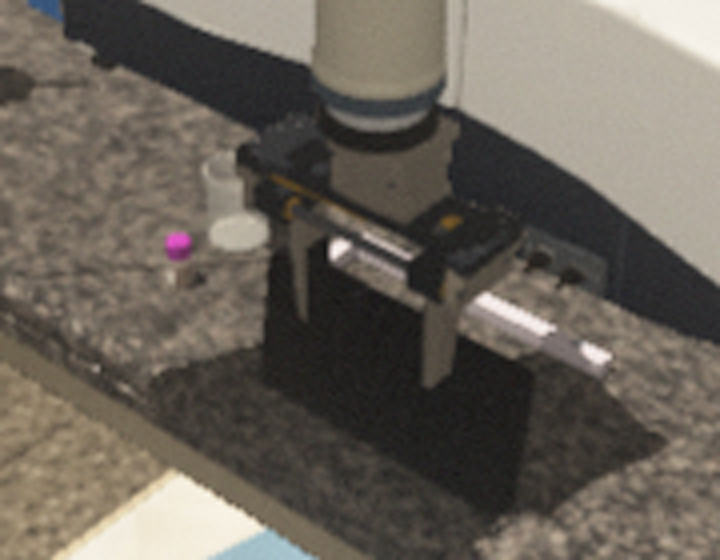

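The fingers are touching the upper face and the rack is beginning to tip.

Request:
carry_out --plan '[{"travel": [-0.003, 0, 0], "rotation": [0, 0, 0], "gripper": -1}, {"travel": [-0.003, 0, 0], "rotation": [0, 0, 0], "gripper": -1}, {"travel": [-0.003, 0, 0], "rotation": [0, 0, 0], "gripper": -1}, {"travel": [-0.003, 0, 0], "rotation": [0, 0, 0], "gripper": -1}, {"travel": [-0.003, 0, 0], "rotation": [0, 0, 0], "gripper": -1}, {"travel": [-0.003, 0, 0], "rotation": [0, 0, 0], "gripper": -1}, {"travel": [0, 0, 0], "rotation": [0, 0, 0], "gripper": -1}, {"travel": [0, 0, 0], "rotation": [0, 0, 0], "gripper": -1}, {"travel": [0, 0, 0], "rotation": [0, 0, 0], "gripper": -1}, {"travel": [0, 0, 0], "rotation": [0, 0, 0], "gripper": -1}]'

```text
time: 6.55
position: [430.4, -161.2, 94.6]
orientation: [[-1.0, -0.0, -0.0], [-0.0, 1.0, 0.0], [0.0, 0.0, -1.0]]
force: [-0.2, -0.4, 0.7]
gripper_width: 92.3
```

```bash
python3 - <<'E'
from h import *
snap('scene','s3'); crop('s3',180,150,360,290,4,'s3c')
E
```

```text
(no output)
```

View pics/s3c.png

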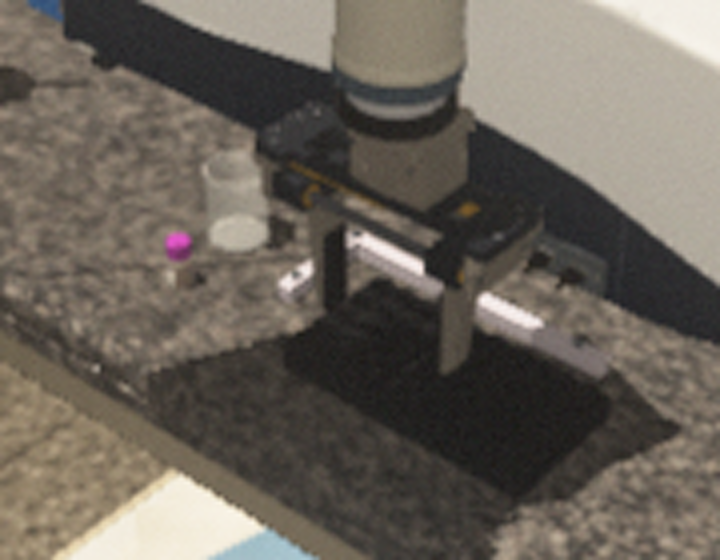

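The rack fell flat with the holes up. Next I'll measure its pose, and the dropper bottle and cups, before the sideways push.

```bash
python3 - <<'E'
from h import *
t=load('top0')
for n,u,v,z in(('cups',452,213.5,38),('dropper',456,195,95),('dropbody',452,197,60)): print(n,onz(t,u,v,z).round(0))
snap('top','t3'); crop('t3',190,160,380,280,4,'t3c')
E
```

```text
cups [ 510. -505.   38.]
dropper [ 548. -494.   95.]
dropbody [ 548. -499.   60.]
```

View pics/t3c.png

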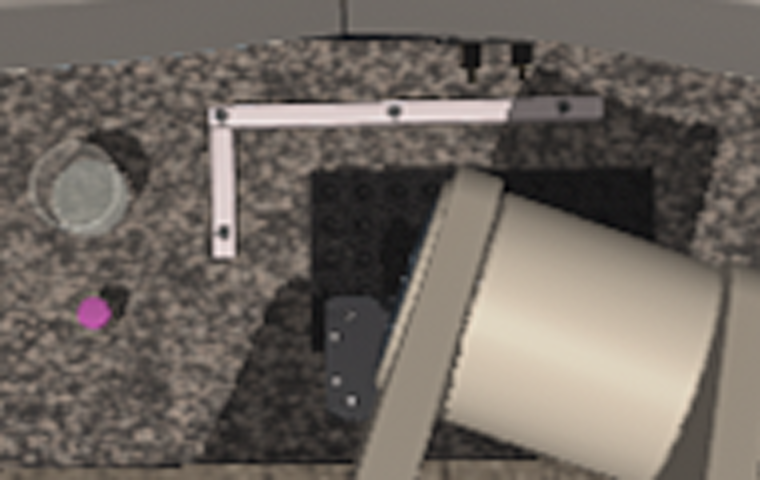

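Request:
carry_out --plan '[{"travel": [-0.006, -0.015, -0.002], "rotation": [0, 0, 0], "gripper": 1}, {"travel": [-0.006, -0.015, -0.002], "rotation": [0, 0, 0], "gripper": 1}, {"travel": [-0.006, -0.015, 0], "rotation": [0, 0, 0], "gripper": 1}, {"travel": [-0.006, -0.015, 0], "rotation": [0, 0, 0], "gripper": 1}, {"travel": [-0.006, -0.015, 0], "rotation": [0, 0, 0], "gripper": 1}, {"travel": [-0.006, -0.015, 0], "rotation": [0, 0, 0], "gripper": 1}, {"travel": [-0.006, -0.015, 0], "rotation": [0, 0, 0], "gripper": 1}, {"travel": [-0.006, -0.015, 0], "rotation": [0, 0, 0], "gripper": 1}, {"travel": [-0.006, -0.015, 0], "rotation": [0, 0, 0], "gripper": 1}, {"travel": [-0.006, -0.015, 0], "rotation": [0, 0, 0], "gripper": 1}]'

```text
time: 7.9
position: [490.9, -312.2, 98.6]
orientation: [[-1.0, -0.0, -0.0], [-0.0, 1.0, -0.0], [0.0, -0.0, -1.0]]
force: [0.5, 0.8, -0.9]
gripper_width: 0.3
```

```bash
python3 - <<'E'
from h import *
snap('top','t4'); crop('t4',190,160,390,280,4,'t4c');snap('scene','s4'); crop('s4',200,160,350,280,5,'s4c')
E
```

```text
(no output)
```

View pics/t4c.png

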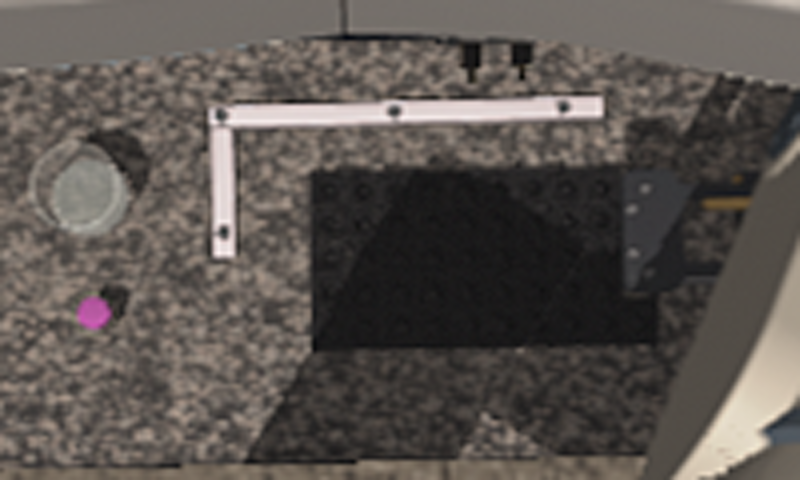

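View pics/s4c.png

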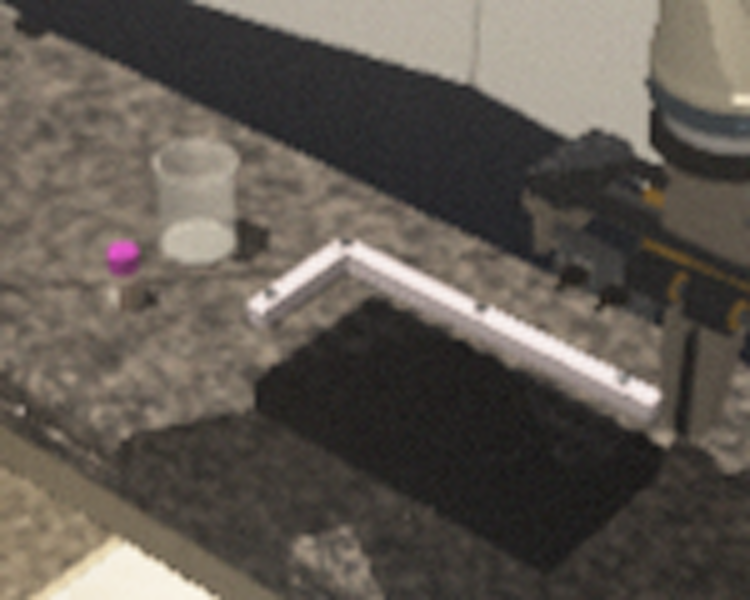

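```bash
python3 - <<'E'
from h import *
t=load('t4'); s=load('s4')
T=lambda u,v:(190+(u+.5)/4-.5,160+(v+.5)/4-.5)
S=lambda u,v:(200+(u+.5)/5-.5,160+(v+.5)/5-.5)
for p in((312,171),(314,351),(657,343)): print(p,onz(t,*T(*p),27).round(1))
for p in((370,300),(255,386),(545,553),(662,455)): print(p,onz(s,*S(*p),27).round(1))
E
```

```text
(312, 171) [548.  -58.2  27. ]
(314, 351) [438.5 -57.3  27. ]
(657, 343) [ 438.6 -265.1   27. ]
(370, 300) [536.7 -62.   27. ]
(255, 386) [430.9 -63.7  27. ]
(545, 553) [ 428.1 -272.    27. ]
(662, 455) [ 534.1 -275.3   27. ]
```

The rack lies flat at about x 438–548, y −57 to −271, square to the world axes. I'll lower at its right end and push it left.

Request:
carry_out --plan '[{"travel": [0, 0, 0.0123], "rotation": [0, 0, 0], "gripper": 1}, {"travel": [0, 0, 0.0123], "rotation": [0, 0, 0], "gripper": 1}, {"travel": [0, 0, 0.0123], "rotation": [0, 0, 0], "gripper": 1}, {"travel": [0, 0, 0.0123], "rotation": [0, 0, 0], "gripper": 1}, {"travel": [0, 0, 0.0123], "rotation": [0, 0, 0], "gripper": 1}, {"travel": [0, 0, 0.0123], "rotation": [0, 0, 0], "gripper": 1}, {"travel": [0, 0, 0.0123], "rotation": [0, 0, 0], "gripper": 1}, {"travel": [0, 0.006, 0], "rotation": [0, 0, 0], "gripper": 1}, {"travel": [0, 0.006, 0], "rotation": [0, 0, 0], "gripper": 1}, {"travel": [0, 0.004, 0], "rotation": [0, 0, 0], "gripper": 1}]'

```text
time: 9.25
position: [490.8, -294.8, 12.9]
orientation: [[-1.0, -0.0, 0.001], [-0.0, 1.0, -0.0], [-0.001, -0.0, -1.0]]
force: [-0.4, 0.2, -0.6]
gripper_width: 0.2
```

Request:
carry_out --plan '[{"travel": [0, 0.004, 0], "rotation": [0, 0, 0], "gripper": 1}, {"travel": [0, 0.004, 0], "rotation": [0, 0, 0], "gripper": 1}, {"travel": [0, 0.004, 0], "rotation": [0, 0, 0], "gripper": 1}, {"travel": [0, 0.004, 0], "rotation": [0, 0, 0], "gripper": 1}, {"travel": [0, 0.004, 0], "rotation": [0, 0, 0], "gripper": 1}, {"travel": [0, 0.004, 0], "rotation": [0, 0, 0], "gripper": 1}, {"travel": [0, 0.004, 0], "rotation": [0, 0, 0], "gripper": 1}, {"travel": [0, 0.004, 0], "rotation": [0, 0, 0], "gripper": 1}, {"travel": [0, 0.004, 0], "rotation": [0, 0, 0], "gripper": 1}, {"travel": [0, 0, 0], "rotation": [0, 0, 0], "gripper": 1}]'

```text
time: 10.5
position: [490.4, -258.7, 12.4]
orientation: [[-1.0, -0.0, -0.0], [-0.0, 1.0, 0.0], [0.0, 0.0, -1.0]]
force: [-0.0, -0.3, -0.8]
gripper_width: 0.2
```

```bash
python3 - <<'E'
from h import *
snap('top','t5'); crop('t5',190,160,390,280,4,'t5c')
print(bot.state()['force'])
E
```

```text
[ 0.2478455  -0.54928452  0.78819107]
```

View pics/t5c.png

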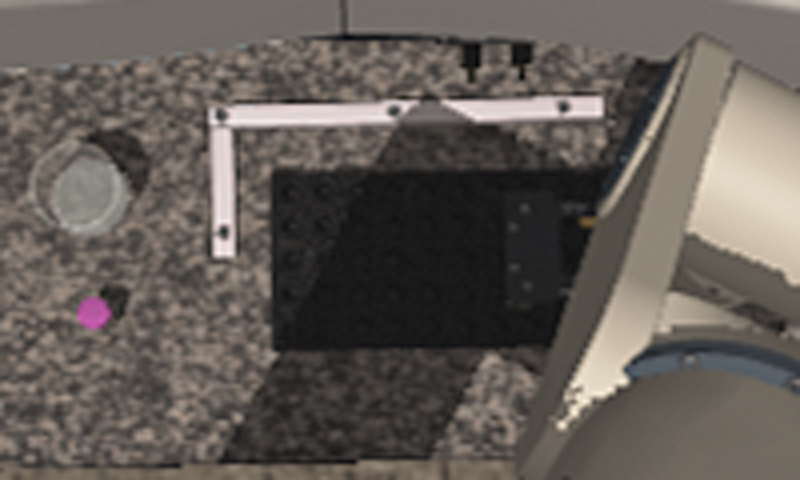

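The left end is now at column 273 and the end bar face at 237, so about 22 mm remain. I'll push 18 mm more, then back off.

Request:
carry_out --plan '[{"travel": [0, 0.003, 0], "rotation": [0, 0, 0], "gripper": 1}, {"travel": [0, 0.003, 0], "rotation": [0, 0, 0], "gripper": 1}, {"travel": [0, 0.003, 0], "rotation": [0, 0, 0], "gripper": 1}, {"travel": [0, 0.003, 0], "rotation": [0, 0, 0], "gripper": 1}, {"travel": [0, 0.003, 0], "rotation": [0, 0, 0], "gripper": 1}, {"travel": [0, 0.003, 0], "rotation": [0, 0, 0], "gripper": 1}, {"travel": [0, -0.005, 0], "rotation": [0, 0, 0], "gripper": 1}, {"travel": [0, -0.02, 0], "rotation": [0, 0, 0], "gripper": 1}, {"travel": [0, -0.01, -0.03], "rotation": [0, 0, 0], "gripper": 1}, {"travel": [0, 0, -0.05], "rotation": [0, 0, 0], "gripper": 1}]'

```text
time: 11.8
position: [489.5, -277.7, 92.1]
orientation: [[-1.0, 0.001, -0.002], [0.001, 1.0, 0.001], [0.002, 0.001, -1.0]]
force: [0.5, 0.3, -0.5]
gripper_width: 0.7
```

Request:
carry_out --plan '[{"travel": [0.0085, 0.0157, 0], "rotation": [0, 0, 0], "gripper": -1}, {"travel": [0.0085, 0.0157, 0], "rotation": [0, 0, 0], "gripper": -1}, {"travel": [0.0085, 0.0157, 0], "rotation": [0, 0, 0], "gripper": -1}, {"travel": [0.0085, 0.0157, 0], "rotation": [0, 0, 0], "gripper": -1}, {"travel": [0.0085, 0.0157, 0], "rotation": [0, 0, 0], "gripper": -1}, {"travel": [0.0085, 0.0157, 0], "rotation": [0, 0, 0], "gripper": -1}, {"travel": [0.0085, 0.0157, 0], "rotation": [0, 0, 0], "gripper": -1}, {"travel": [0.0085, 0.0157, 0], "rotation": [0, 0, 0], "gripper": -1}, {"travel": [0.0085, 0.0157, 0], "rotation": [0, 0, 0], "gripper": -1}, {"travel": [0.0085, 0.0157, 0], "rotation": [0, 0, 0], "gripper": -1}]'

```text
time: 13.05
position: [404.9, -118.2, 92.5]
orientation: [[-1.0, -0.0, 0.0], [-0.0, 1.0, 0.0], [-0.0, 0.0, -1.0]]
force: [0.2, -0.6, -0.1]
gripper_width: 91.5
```

```bash
python3 - <<'E'
from h import *
snap('top','t6'); crop('t6',190,160,390,280,4,'t6c')
E
```

```text
(no output)
```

View pics/t6c.png

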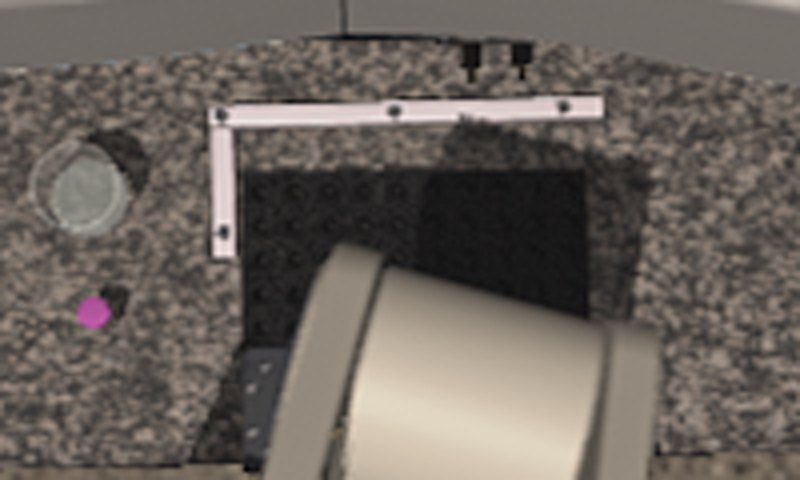

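A gap of about 4 mm remains to the end bar, and the rack is still square. Now I'll push it towards the back bar with both open fingers, turned 0.5° to match the dock.

Request:
carry_out --plan '[{"travel": [0, 0, 0.0133], "rotation": [0, 0, -0.009], "gripper": -1}, {"travel": [0, 0, 0.0133], "rotation": [0, 0, 0], "gripper": -1}, {"travel": [0, 0, 0.0133], "rotation": [0, 0, 0], "gripper": -1}, {"travel": [0, 0, 0.0133], "rotation": [0, 0, 0], "gripper": -1}, {"travel": [0, 0, 0.0133], "rotation": [0, 0, 0], "gripper": -1}, {"travel": [0, 0, 0.0133], "rotation": [0, 0, 0], "gripper": -1}, {"travel": [-0.005, 0, 0], "rotation": [0, 0, 0], "gripper": -1}, {"travel": [-0.005, 0, 0], "rotation": [0, 0, 0], "gripper": -1}, {"travel": [-0.005, 0, 0], "rotation": [0, 0, 0], "gripper": -1}, {"travel": [-0.005, 0, 0], "rotation": [0, 0, 0], "gripper": -1}]'

```text
time: 14.35
position: [426.3, -119.1, 13.1]
orientation: [[-1.0, -0.009, 0.001], [-0.009, 1.0, -0.0], [-0.001, -0.0, -1.0]]
force: [0.6, 0.8, -0.6]
gripper_width: 91.6
```

Request:
carry_out --plan '[{"travel": [-0.003, 0, 0], "rotation": [0, 0, 0], "gripper": -1}, {"travel": [-0.003, 0, 0], "rotation": [0, 0, 0], "gripper": -1}, {"travel": [-0.003, 0, 0], "rotation": [0, 0, 0], "gripper": -1}, {"travel": [-0.003, 0, 0], "rotation": [0, 0, 0], "gripper": -1}, {"travel": [-0.003, 0, 0], "rotation": [0, 0, 0], "gripper": -1}, {"travel": [-0.003, 0, 0], "rotation": [0, 0, 0], "gripper": -1}, {"travel": [-0.003, 0, 0], "rotation": [0, 0, 0], "gripper": -1}, {"travel": [-0.003, 0, 0], "rotation": [0, 0, 0], "gripper": -1}, {"travel": [-0.003, 0, 0], "rotation": [0, 0, 0], "gripper": -1}, {"travel": [0, 0, 0], "rotation": [0, 0, 0], "gripper": -1}]'

```text
time: 15.6
position: [453.0, -118.9, 12.8]
orientation: [[-1.0, -0.009, 0.001], [-0.009, 1.0, -0.0], [-0.001, -0.0, -1.0]]
force: [-0.3, 0.5, -0.6]
gripper_width: 91.9
```

```bash
python3 - <<'E'
from h import *
snap('top','t7'); crop('t7',190,160,390,280,4,'t7c')
E
```

```text
(no output)
```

View pics/t7c.png

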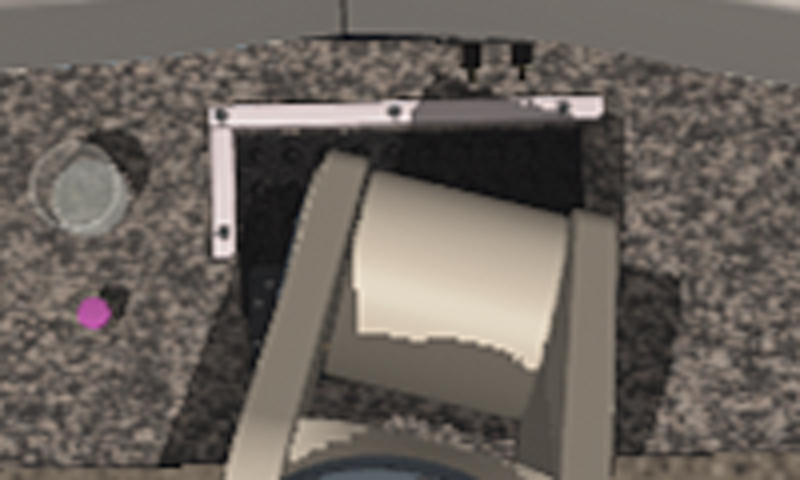

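The rack is nearly at the back bar. I'll finish with 1 mm steps and watch the force.

Request:
carry_out --plan '[{"travel": [-0.001, 0, 0], "rotation": [0, 0, 0], "gripper": -1}, {"travel": [-0.001, 0, 0], "rotation": [0, 0, 0], "gripper": -1}, {"travel": [-0.001, 0, 0], "rotation": [0, 0, 0], "gripper": -1}, {"travel": [-0.001, 0, 0], "rotation": [0, 0, 0], "gripper": -1}, {"travel": [0, 0, 0], "rotation": [0, 0, 0], "gripper": -1}, {"travel": [0, 0, 0], "rotation": [0, 0, 0], "gripper": -1}, {"travel": [0, 0, 0], "rotation": [0, 0, 0], "gripper": -1}, {"travel": [0, 0, 0], "rotation": [0, 0, 0], "gripper": -1}, {"travel": [0, 0, 0], "rotation": [0, 0, 0], "gripper": -1}, {"travel": [0, 0, 0], "rotation": [0, 0, 0], "gripper": -1}]'

```text
time: 16.9
position: [456.6, -118.8, 12.7]
orientation: [[-1.0, -0.009, 0.0], [-0.009, 1.0, -0.0], [-0.0, -0.0, -1.0]]
force: [0.7, -0.2, 1.0]
gripper_width: 91.8
```

Request:
carry_out --plan '[{"travel": [-0.001, 0, 0], "rotation": [0, 0, 0], "gripper": -1}, {"travel": [-0.001, 0, 0], "rotation": [0, 0, 0], "gripper": -1}, {"travel": [-0.001, 0, 0], "rotation": [0, 0, 0], "gripper": -1}, {"travel": [0, 0, 0], "rotation": [0, 0, 0], "gripper": -1}, {"travel": [0, 0, 0], "rotation": [0, 0, 0], "gripper": -1}, {"travel": [0, 0, 0], "rotation": [0, 0, 0], "gripper": -1}, {"travel": [0, 0, 0], "rotation": [0, 0, 0], "gripper": -1}, {"travel": [0, 0, 0], "rotation": [0, 0, 0], "gripper": -1}, {"travel": [0, 0, 0], "rotation": [0, 0, 0], "gripper": -1}, {"travel": [0, 0, 0], "rotation": [0, 0, 0], "gripper": -1}]'

```text
time: 18.15
position: [458.9, -118.6, 12.6]
orientation: [[-1.0, -0.009, -0.001], [-0.009, 1.0, 0.0], [0.001, 0.0, -1.0]]
force: [-6.0, 0.9, 2.7]
gripper_width: 92.2
```

```bash
python3 - <<'E'
from h import *
s=bot.state(); print(s['force'],s['position'])
E
```

```text
[-5.97141522  0.90793446  2.74520103] [ 458.90459907 -118.58537974   12.55822551]
```

The force is 6 N and the rack is seated against the back bar. Now I'll back off, raise, and go to the right end.

Request:
carry_out --plan '[{"travel": [0.003, 0, 0], "rotation": [0, 0, 0], "gripper": -1}, {"travel": [0.012, 0, 0], "rotation": [0, 0, 0], "gripper": -1}, {"travel": [0.005, 0, -0.02], "rotation": [0, 0, 0], "gripper": -1}, {"travel": [0, 0, -0.04], "rotation": [0, 0, 0], "gripper": -1}, {"travel": [-0.011, -0.026, -0.02], "rotation": [0, 0, 0], "gripper": 1}, {"travel": [-0.011, -0.03, 0], "rotation": [0, 0, 0], "gripper": 1}, {"travel": [-0.011, -0.03, 0], "rotation": [0, 0, 0], "gripper": 1}, {"travel": [-0.011, -0.03, 0], "rotation": [0, 0, 0], "gripper": 1}, {"travel": [-0.011, -0.03, 0], "rotation": [0, 0, 0], "gripper": 1}, {"travel": [-0.011, -0.022, 0], "rotation": [0, 0, 0], "gripper": 1}]'

```text
time: 19.4
position: [507.1, -287.7, 92.7]
orientation: [[-1.0, -0.009, 0.001], [-0.009, 1.0, -0.0], [-0.001, -0.0, -1.0]]
force: [-0.5, -0.1, 0.5]
gripper_width: 33.9
```

```bash
python3 - <<'E'
from h import *
snap('top','t8'); crop('t8',190,160,390,280,4,'t8c');snap('scene','s8'); crop('s8',200,160,350,280,5,'s8c')
E
```

```text
(no output)
```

View pics/t8c.png

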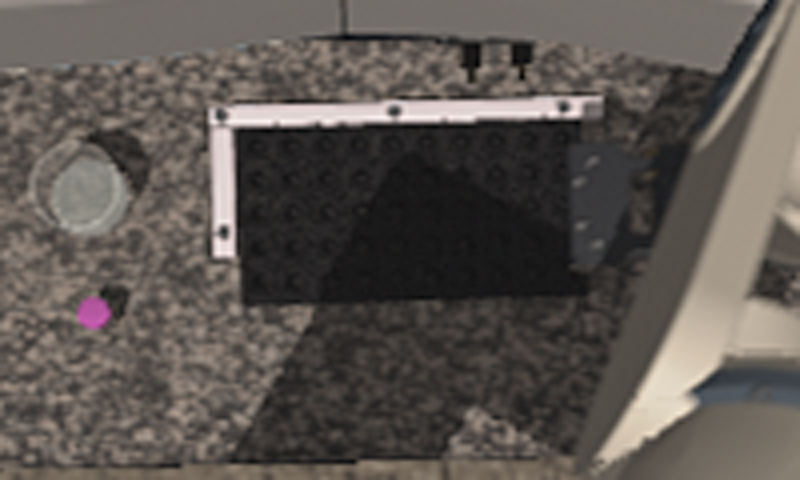

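View pics/s8c.png

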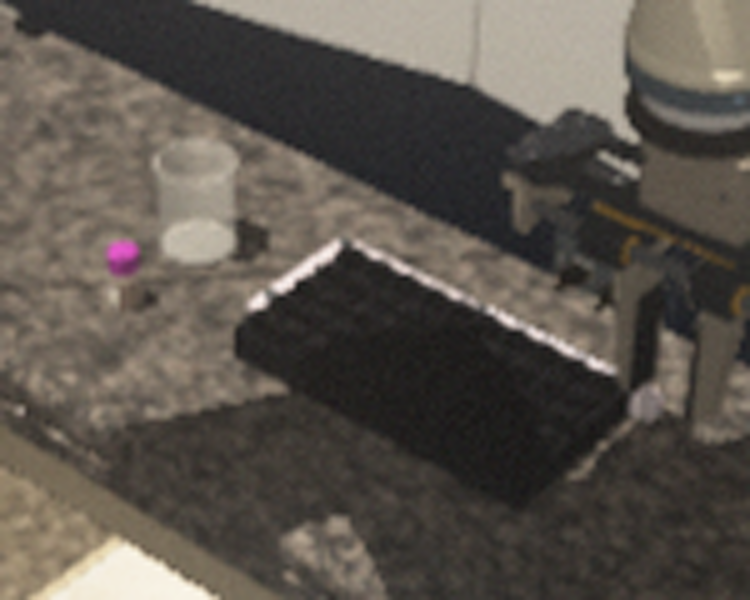

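The rack is against the back bar with a slight gap left at the end bar. I'll lower and close that gap.

Request:
carry_out --plan '[{"travel": [0, 0, 0], "rotation": [0, 0, 0], "gripper": 1}, {"travel": [0, 0, 0.0133], "rotation": [0, 0, 0], "gripper": 1}, {"travel": [0, 0, 0.0133], "rotation": [0, 0, 0], "gripper": 1}, {"travel": [0, 0, 0.0133], "rotation": [0, 0, 0], "gripper": 1}, {"travel": [0, 0, 0.0133], "rotation": [0, 0, 0], "gripper": 1}, {"travel": [0, 0, 0.0133], "rotation": [0, 0, 0], "gripper": 1}, {"travel": [0, 0, 0.0133], "rotation": [0, 0, 0], "gripper": 1}, {"travel": [0, 0.008, 0], "rotation": [0, 0, 0], "gripper": 1}, {"travel": [0, 0.008, 0], "rotation": [0, 0, 0], "gripper": 1}, {"travel": [0, 0.008, 0], "rotation": [0, 0, 0], "gripper": 1}]'

```text
time: 20.75
position: [507.1, -261.8, 13.4]
orientation: [[-1.0, -0.009, 0.001], [-0.009, 1.0, -0.0], [-0.001, -0.0, -1.0]]
force: [0.4, -0.6, -0.2]
gripper_width: 0.2
```

Request:
carry_out --plan '[{"travel": [0, 0.003, 0], "rotation": [0, 0, 0], "gripper": 1}, {"travel": [0, 0.003, 0], "rotation": [0, 0, 0], "gripper": 1}, {"travel": [0, 0.003, 0], "rotation": [0, 0, 0], "gripper": 1}, {"travel": [0, 0.003, 0], "rotation": [0, 0, 0], "gripper": 1}, {"travel": [0, 0.003, 0], "rotation": [0, 0, 0], "gripper": 1}, {"travel": [0, 0.003, 0], "rotation": [0, 0, 0], "gripper": 1}, {"travel": [0, 0.003, 0], "rotation": [0, 0, 0], "gripper": 1}, {"travel": [0, 0.002, 0], "rotation": [0, 0, 0], "gripper": 1}, {"travel": [0, 0, 0], "rotation": [0, 0, 0], "gripper": 1}, {"travel": [0, 0, 0], "rotation": [0, 0, 0], "gripper": 1}]'

```text
time: 22.0
position: [506.6, -239.3, 12.9]
orientation: [[-1.0, -0.009, 0.0], [-0.009, 1.0, -0.0], [-0.0, -0.0, -1.0]]
force: [-0.2, -0.2, -0.6]
gripper_width: 0.4
```

Request:
carry_out --plan '[{"travel": [0, 0.001, 0], "rotation": [0, 0, 0], "gripper": 1}, {"travel": [0, 0.001, 0], "rotation": [0, 0, 0], "gripper": 1}, {"travel": [0, 0.001, 0], "rotation": [0, 0, 0], "gripper": 1}, {"travel": [0, 0.001, 0], "rotation": [0, 0, 0], "gripper": 1}, {"travel": [0, 0, 0], "rotation": [0, 0, 0], "gripper": 1}, {"travel": [0, 0, 0], "rotation": [0, 0, 0], "gripper": 1}, {"travel": [0, 0, 0], "rotation": [0, 0, 0], "gripper": 1}, {"travel": [0, 0, 0], "rotation": [0, 0, 0], "gripper": 1}, {"travel": [0, 0, 0], "rotation": [0, 0, 0], "gripper": 1}, {"travel": [0, 0, 0], "rotation": [0, 0, 0], "gripper": 1}]'

```text
time: 23.25
position: [506.8, -237.5, 13.2]
orientation: [[-1.0, -0.01, 0.001], [-0.01, 1.0, -0.003], [-0.001, -0.003, -1.0]]
force: [-2.4, -13.2, -1.3]
gripper_width: 0.6
```

```bash
python3 - <<'E'
from h import *
snap('top','t9'); crop('t9',235,180,355,250,6,'t9c')
E
```

```text
(no output)
```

View pics/t9c.png

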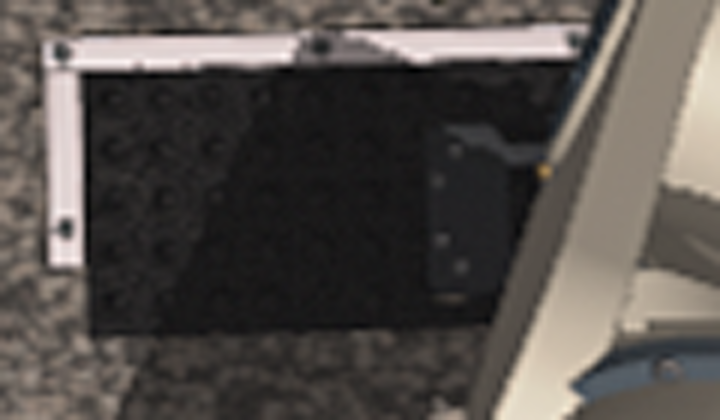

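The force is 13 N at the end bar, so the end is in contact, but there may be a small yaw. I'll press once more against the back bar with both fingers to square it.

Request:
carry_out --plan '[{"travel": [0, -0.004, 0], "rotation": [0, 0, 0], "gripper": 1}, {"travel": [0, -0.02, 0], "rotation": [0, 0, 0], "gripper": 1}, {"travel": [0, -0.02, -0.03], "rotation": [0, 0, 0], "gripper": 1}, {"travel": [0, 0, -0.05], "rotation": [0, 0, 0], "gripper": 1}, {"travel": [0.012, 0.027, 0], "rotation": [0, 0, 0], "gripper": -1}, {"travel": [0.012, 0.027, 0], "rotation": [0, 0, 0], "gripper": -1}, {"travel": [0.012, 0.027, 0], "rotation": [0, 0, 0], "gripper": -1}, {"travel": [0.012, 0.027, 0], "rotation": [0, 0, 0], "gripper": -1}, {"travel": [0.012, 0.027, 0], "rotation": [0, 0, 0], "gripper": -1}, {"travel": [0.012, 0.027, 0], "rotation": [0, 0, 0], "gripper": -1}]'

```text
time: 24.55
position: [433.4, -117.9, 93.1]
orientation: [[-1.0, -0.009, 0.0], [-0.009, 1.0, 0.0], [-0.0, 0.0, -1.0]]
force: [-0.0, -0.4, -0.4]
gripper_width: 57.9
```

```bash
python3 - <<'E'
from h import *
snap('top','t10'); crop('t10',235,180,355,250,6,'t10c')
E
```

```text
(no output)
```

View pics/t10c.png

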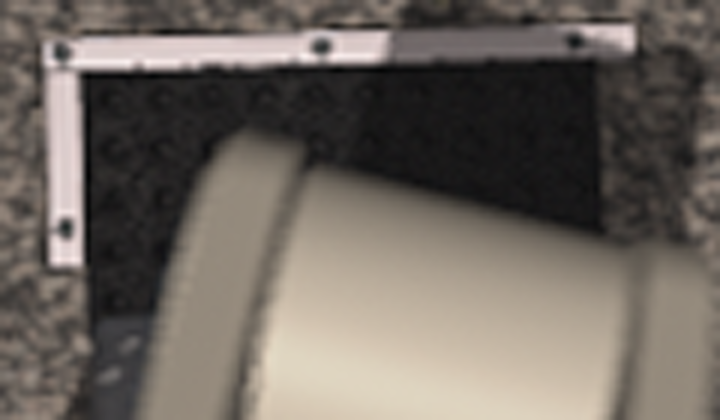

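The rack's far edge slopes about 0.01 rad less than the bar (rows 73→62 against 72→53), so its right end stands slightly off. I'll push further to the right with a touch more yaw.

Request:
carry_out --plan '[{"travel": [0, -0.014, 0], "rotation": [0, 0, -0.003], "gripper": -1}, {"travel": [0, -0.014, 0], "rotation": [0, 0, 0], "gripper": -1}, {"travel": [0, -0.014, 0.01], "rotation": [0, 0, 0], "gripper": -1}, {"travel": [0, 0, 0.014], "rotation": [0, 0, 0], "gripper": -1}, {"travel": [0, 0, 0.014], "rotation": [0, 0, 0], "gripper": -1}, {"travel": [0, 0, 0.014], "rotation": [0, 0, 0], "gripper": -1}, {"travel": [0, 0, 0.014], "rotation": [0, 0, 0], "gripper": -1}, {"travel": [0, 0, 0.014], "rotation": [0, 0, 0], "gripper": -1}, {"travel": [-0.007, 0, 0], "rotation": [0, 0, 0], "gripper": -1}, {"travel": [-0.007, 0, 0], "rotation": [0, 0, 0], "gripper": -1}]'

```text
time: 25.85
position: [448.9, -159.9, 13.1]
orientation: [[-1.0, -0.012, 0.001], [-0.012, 1.0, -0.0], [-0.001, -0.0, -1.0]]
force: [-1.1, -0.5, -0.4]
gripper_width: 91.7
```

Request:
carry_out --plan '[{"travel": [-0.003, 0, 0], "rotation": [0, 0, 0], "gripper": -1}, {"travel": [-0.003, 0, 0], "rotation": [0, 0, 0], "gripper": -1}, {"travel": [-0.002, 0, 0], "rotation": [0, 0, 0], "gripper": -1}, {"travel": [-0.001, 0, 0], "rotation": [0, 0, 0], "gripper": -1}, {"travel": [-0.001, 0, 0], "rotation": [0, 0, 0], "gripper": -1}, {"travel": [-0.001, 0, 0], "rotation": [0, 0, 0], "gripper": -1}, {"travel": [-0.001, 0, 0], "rotation": [0, 0, 0], "gripper": -1}, {"travel": [0, 0, 0], "rotation": [0, 0, 0], "gripper": -1}, {"travel": [0, 0, 0], "rotation": [0, 0, 0], "gripper": -1}, {"travel": [0, 0, 0], "rotation": [0, 0, 0], "gripper": -1}]'

```text
time: 27.1
position: [459.2, -159.6, 12.8]
orientation: [[-1.0, -0.012, -0.001], [-0.012, 1.0, 0.0], [0.001, 0.0, -1.0]]
force: [-5.2, -1.4, 3.6]
gripper_width: 91.8
```

Request:
carry_out --plan '[{"travel": [-0.001, 0, 0], "rotation": [0, 0, 0], "gripper": -1}, {"travel": [-0.001, 0, 0], "rotation": [0, 0, 0], "gripper": -1}, {"travel": [-0.001, 0, 0], "rotation": [0, 0, 0], "gripper": -1}, {"travel": [0, 0, 0], "rotation": [0, 0, 0], "gripper": -1}, {"travel": [0, 0, 0], "rotation": [0, 0, 0], "gripper": -1}, {"travel": [0, 0, 0], "rotation": [0, 0, 0], "gripper": -1}, {"travel": [0, 0, 0], "rotation": [0, 0, 0], "gripper": -1}, {"travel": [0, 0, 0], "rotation": [0, 0, 0], "gripper": -1}, {"travel": [0, 0, 0], "rotation": [0, 0, 0], "gripper": -1}, {"travel": [0, 0, 0], "rotation": [0, 0, 0], "gripper": -1}]'

```text
time: 28.35
position: [459.5, -159.3, 12.5]
orientation: [[-1.0, -0.012, -0.006], [-0.012, 1.0, 0.001], [0.006, 0.001, -1.0]]
force: [-13.6, -4.6, 10.0]
gripper_width: 92.0
```

The back bar is taking 13.6 N, so the rack is firmly seated. I'll back off and go to the right end to look.

Request:
carry_out --plan '[{"travel": [0.006, 0, 0], "rotation": [0, 0, 0], "gripper": -1}, {"travel": [0.012, 0, 0], "rotation": [0, 0, 0], "gripper": -1}, {"travel": [0.005, 0, -0.02], "rotation": [0, 0, 0], "gripper": -1}, {"travel": [0, 0, -0.04], "rotation": [0, 0, 0], "gripper": 1}, {"travel": [-0.013, -0.02, -0.02], "rotation": [0, 0, 0], "gripper": 1}, {"travel": [-0.013, -0.024, 0], "rotation": [0, 0, 0], "gripper": 1}, {"travel": [-0.013, -0.024, 0], "rotation": [0, 0, 0], "gripper": 1}, {"travel": [-0.013, -0.024, 0], "rotation": [0, 0, 0], "gripper": 1}, {"travel": [-0.013, -0.024, 0], "rotation": [0, 0, 0], "gripper": 1}, {"travel": [-0.013, -0.024, 0], "rotation": [0, 0, 0], "gripper": 1}]'

```text
time: 29.6
position: [520.0, -299.7, 92.8]
orientation: [[-1.0, -0.012, 0.001], [-0.012, 1.0, -0.0], [-0.001, -0.0, -1.0]]
force: [0.6, 0.3, 0.2]
gripper_width: 24.2
```

```bash
python3 - <<'E'
from h import *
snap('top','t11'); crop('t11',235,180,355,250,6,'t11c');snap('wrist','w11')
snap('scene','s11'); crop('s11',230,190,340,270,7,'s11c')
E
```

```text
(no output)
```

View pics/t11c.png

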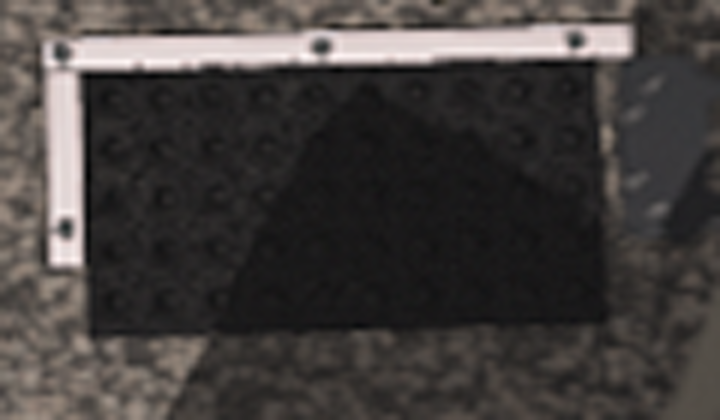

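View pics/s11c.png

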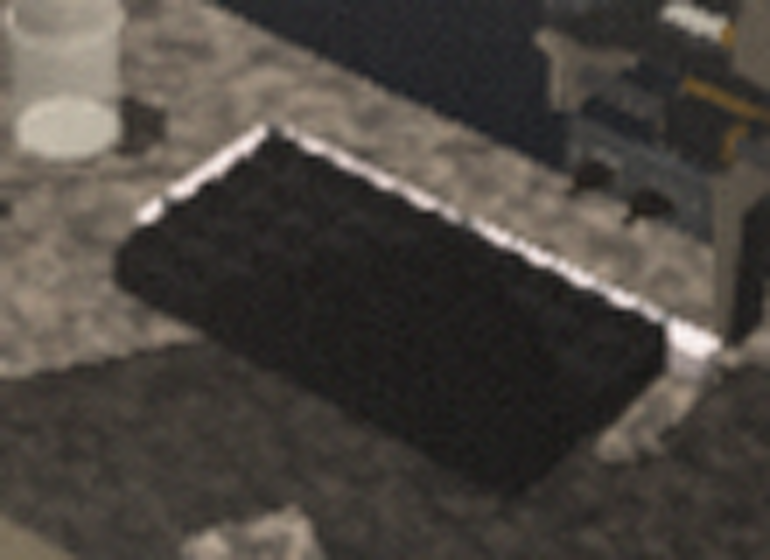

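View pics/w11.png

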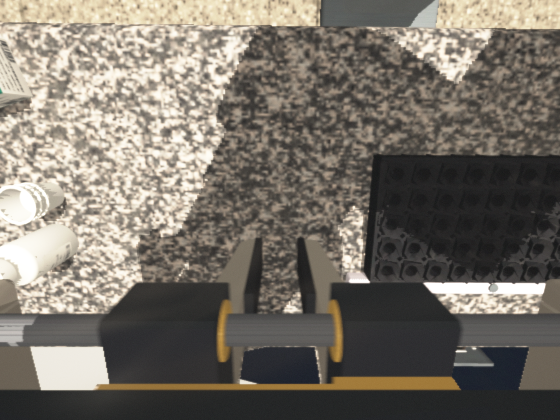

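The rack now looks flush along the back bar. I'll check the slopes and gaps with subpixel edge fits.

```bash
cat > fit.py <<'E'
from h import *
import sys
def fit(f):
    d=load(f); g=cv2.cvtColor(cv2.imread('pics/'+f+'.png'),cv2.COLOR_BGR2GRAY).astype(float)
    def cross(p,thr,down):
        p=np.asarray(p)
        for i in range(len(p)-1):
            if (down and p[i]>=thr>p[i+1]) or (not down and p[i]<thr<=p[i+1]): return i+(p[i]-thr)/(p[i]-p[i+1])
        return np.nan
    def lf(a,b):
        a=np.array(a);b=np.array(b);k=~np.isnan(b);a,b=a[k],b[k]
        for _ in range(5):
            c=np.polyfit(a,b,1); r=b-np.polyval(c,a); k=abs(r)<max(2*r.std(),.15); a,b=a[k],b[k]
        return c,r.std(),len(a)
    us=np.arange(254,330)
    far,s1,n1=lf(us,[188+cross(g[188:196,u],110,True) for u in us])
    bt,s2,n2=lf(us,[182+cross(g[182:190,u],170,False) for u in us])
    vs=np.arange(196,222)
    l,s3,n3=lf(vs,[245+cross(g[v,245:255],110,True) for v in vs])
    bo,s4,n4=lf(vs,[240+cross(g[v,240:247],170,False) for v in vs])
    print('bar-rack edge',far,s1,n1,'bar rear edge',bt,s2,n2); print('end edge',l,s3,n3,'endbar outer',bo,s4,n4)
    A=[onz(d,u,np.polyval(far,u),20) for u in(252,332)]; B=[onz(d,u,np.polyval(bt,u),16) for u in(252,332)]
    print('far edge x',A[0][0],A[1][0],'bar rear x',B[0][0],B[1][0])
    C=[onz(d,np.polyval(l,v),v,20) for v in(196,222)];D=[onz(d,np.polyval(bo,v),v,16) for v in(196,222)]
    print('left y',C[0][1],C[1][1],'endbar outer y',D[0][1],D[1][1])
for f in sys.argv[1:]: print(f); fit(f)
E
python3 fit.py t11 t8
python3 - <<'E'
from h import *
t=load('t11')
T=lambda u,v:(235+(u+.5)/6-.5,180+(v+.5)/6-.5)
for p in((90,336),(605,322)): print(onz(t,*T(*p),27).round(1))
c=np.array([577,-11.5]);
for ps in(0,.01,.02):
    R=np.array([[np.cos(ps),-np.sin(ps)],[np.sin(ps),np.cos(ps)]])
    o=c
    for q in((0,0),(0,-214),(-110,-214),(-110,0)):
        w=o+R@np.array(q); uv=proj(t,[*w,27]); print(ps,q,((uv-np.array([235,180])+.5)*6-.5).round(1),end=' ')
    print()
E
```

```text
t11
bar-rack edge [-2.92864326e-02  1.98792146e+02] 0.1749076306320493 72 bar rear edge [-2.22485335e-02  1.91718610e+02] 0.14313920355893026 64
end edge [1.09122542e-02 2.46092057e+02] 0.03339750223833134 25 endbar outer [1.78233950e-02 2.39105592e+02] 0.06893665498980628 24
far edge x 576.9190757206212 578.66145138756 bar rear x 590.7592146918261 591.1388931762222
left y -10.748780430044505 -10.483300471543231 endbar outer y 3.3685156682939237 3.111713486609389
t8
bar-rack edge [-3.03810958e-02  1.99115325e+02] 0.17641965034821036 70 bar rear edge [-2.22075220e-02  1.91718604e+02] 0.14479593435826885 64
end edge [1.16409041e-02 2.45977154e+02] 0.03699018156579855 25 endbar outer [1.73076063e-02 2.39229833e+02] 0.0682268343955343 24
far edge x 576.8014099786554 578.7618585077694 bar rear x 590.733377960309 591.1047450018222
left y -10.817333602199582 -10.597692647987742 endbar outer y 3.3114837288790397 3.087867911546411
[468. -13.  27.]
[ 469.  -221.3   27. ]
0 (0, 0) [82.3 68.7] 0 (0, -214) [605.9  57.9] 0 (-110, -214) [615.4 326.8] 0 (-110, 0) [ 86.3 338.5] 
0.01 (0, 0) [82.3 68.7] 0.01 (0, -214) [605.7  52.8] 0.01 (-110, -214) [617.9 321.4] 0.01 (-110, 0) [ 89.1 338.4] 
0.02 (0, 0) [82.3 68.7] 0.02 (0, -214) [605.4  47.6] 0.02 (-110, -214) [620.4 316. ] 0.02 (-110, 0) [ 91.8 338.3]
```

The edge fits mostly follow the bar itself, so they don't rule out a small gap at the end bar. One more light push on the end, nearer the rack's centre line, will confirm contact by force.

Request:
carry_out --plan '[{"travel": [0, 0, 0.0133], "rotation": [0, 0, 0], "gripper": 1}, {"travel": [0, 0, 0.0133], "rotation": [0, 0, 0], "gripper": 1}, {"travel": [0, 0, 0.0133], "rotation": [0, 0, 0], "gripper": 1}, {"travel": [0, 0, 0.0133], "rotation": [0, 0, 0], "gripper": 1}, {"travel": [0, 0, 0.0133], "rotation": [0, 0, 0], "gripper": 1}, {"travel": [0, 0, 0.0133], "rotation": [0, 0, 0], "gripper": 1}, {"travel": [0, 0.012, 0], "rotation": [0, 0, 0], "gripper": 1}, {"travel": [0, 0.012, 0], "rotation": [0, 0, 0], "gripper": 1}, {"travel": [0, 0.012, 0], "rotation": [0, 0, 0], "gripper": 1}, {"travel": [0, 0.009, 0], "rotation": [0, 0, 0], "gripper": 1}]'

```text
time: 31.0
position: [519.4, -252.9, 13.6]
orientation: [[-1.0, -0.013, 0.001], [-0.013, 1.0, -0.0], [-0.001, -0.0, -1.0]]
force: [0.2, -0.1, -0.2]
gripper_width: 0.6
```

Request:
carry_out --plan '[{"travel": [0, 0.004, 0], "rotation": [0, 0, 0], "gripper": 1}, {"travel": [0, 0.004, 0], "rotation": [0, 0, 0], "gripper": 1}, {"travel": [0, 0.003, 0], "rotation": [0, 0, 0], "gripper": 1}, {"travel": [0, 0.002, 0], "rotation": [0, 0, 0], "gripper": 1}, {"travel": [0, 0.002, 0], "rotation": [0, 0, 0], "gripper": 1}, {"travel": [0, 0.001, 0], "rotation": [0, 0, 0], "gripper": 1}, {"travel": [0, 0.001, 0], "rotation": [0, 0, 0], "gripper": 1}, {"travel": [0, 0.001, 0], "rotation": [0, 0, 0], "gripper": 1}, {"travel": [0, 0, 0], "rotation": [0, 0, 0], "gripper": 1}, {"travel": [0, 0, 0], "rotation": [0, 0, 0], "gripper": 1}]'

```text
time: 32.25
position: [519.0, -237.5, 13.2]
orientation: [[-1.0, -0.013, 0.001], [-0.013, 1.0, -0.002], [-0.001, -0.002, -1.0]]
force: [-2.5, -8.8, 0.3]
gripper_width: 0.5
```

The end push gives 8.8 N at the same TCP y (−237.5), so the end bar is in contact. I'll back off and press a last time on the long side.

Request:
carry_out --plan '[{"travel": [0, -0.004, 0], "rotation": [0, 0, 0], "gripper": 1}, {"travel": [0, -0.02, 0], "rotation": [0, 0, 0], "gripper": 1}, {"travel": [0, -0.02, -0.03], "rotation": [0, 0, 0], "gripper": 1}, {"travel": [0, 0, -0.05], "rotation": [0, 0, 0], "gripper": 1}, {"travel": [0.0145, 0.0235, 0], "rotation": [0, 0, 0], "gripper": -1}, {"travel": [0.0145, 0.0235, 0], "rotation": [0, 0, 0], "gripper": -1}, {"travel": [0.0145, 0.0235, 0], "rotation": [0, 0, 0], "gripper": -1}, {"travel": [0.0145, 0.0235, 0], "rotation": [0, 0, 0], "gripper": -1}, {"travel": [0.0145, 0.0235, 0], "rotation": [0, 0, 0], "gripper": -1}, {"travel": [0.0145, 0.0235, 0], "rotation": [0, 0, 0], "gripper": -1}]'

```text
time: 33.5
position: [430.6, -140.1, 93.3]
orientation: [[-1.0, -0.012, 0.0], [-0.012, 1.0, -0.0], [-0.0, -0.0, -1.0]]
force: [-0.3, 0.3, 0.4]
gripper_width: 58.3
```

Request:
carry_out --plan '[{"travel": [0, 0, 0.01], "rotation": [0, 0, 0], "gripper": -1}, {"travel": [0, 0, 0.01], "rotation": [0, 0, 0], "gripper": -1}, {"travel": [0, 0, 0.015], "rotation": [0, 0, 0], "gripper": -1}, {"travel": [0, 0, 0.015], "rotation": [0, 0, 0], "gripper": -1}, {"travel": [0, 0, 0.015], "rotation": [0, 0, 0], "gripper": -1}, {"travel": [0, 0, 0.015], "rotation": [0, 0, 0], "gripper": -1}, {"travel": [-0.006, 0, 0], "rotation": [0, 0, 0], "gripper": -1}, {"travel": [-0.006, 0, 0], "rotation": [0, 0, 0], "gripper": -1}, {"travel": [-0.004, 0, 0], "rotation": [0, 0, 0], "gripper": -1}, {"travel": [-0.003, 0, 0], "rotation": [0, 0, 0], "gripper": -1}]'

```text
time: 34.75
position: [450.4, -139.8, 13.5]
orientation: [[-1.0, -0.012, 0.001], [-0.012, 1.0, -0.0], [-0.001, -0.0, -1.0]]
force: [0.3, -0.2, -0.2]
gripper_width: 92.2
```

Request:
carry_out --plan '[{"travel": [-0.003, 0, 0], "rotation": [0, 0, 0], "gripper": -1}, {"travel": [-0.002, 0, 0], "rotation": [0, 0, 0], "gripper": -1}, {"travel": [-0.002, 0, 0], "rotation": [0, 0, 0], "gripper": -1}, {"travel": [-0.001, 0, 0], "rotation": [0, 0, 0], "gripper": -1}, {"travel": [-0.001, 0, 0], "rotation": [0, 0, 0], "gripper": -1}, {"travel": [-0.001, 0, 0], "rotation": [0, 0, 0], "gripper": -1}, {"travel": [-0.001, 0, 0], "rotation": [0, 0, 0], "gripper": -1}, {"travel": [-0.001, 0, 0], "rotation": [0, 0, 0], "gripper": -1}, {"travel": [0, 0, 0], "rotation": [0, 0, 0], "gripper": -1}, {"travel": [0, 0, 0], "rotation": [0, 0, 0], "gripper": -1}]'

```text
time: 36.0
position: [459.2, -139.4, 12.8]
orientation: [[-1.0, -0.012, -0.005], [-0.012, 1.0, 0.001], [0.005, 0.001, -1.0]]
force: [-8.0, -2.7, 7.7]
gripper_width: 91.7
```

Request:
carry_out --plan '[{"travel": [0.005, 0, 0], "rotation": [0, 0, 0], "gripper": -1}, {"travel": [0.015, 0, 0], "rotation": [0, 0, 0], "gripper": -1}, {"travel": [0.015, 0, 0], "rotation": [0, 0, 0], "gripper": -1}, {"travel": [0.01, 0, -0.02], "rotation": [0, 0, 0], "gripper": -1}, {"travel": [0, 0, -0.04], "rotation": [0, 0, 0], "gripper": -1}, {"travel": [0, -0.03, -0.03], "rotation": [0, 0, 0], "gripper": -1}, {"travel": [0, -0.05, -0.03], "rotation": [0, 0, 0], "gripper": -1}, {"travel": [0, -0.05, 0], "rotation": [0, 0, 0], "gripper": -1}, {"travel": [0, -0.05, 0], "rotation": [0, 0, 0], "gripper": -1}, {"travel": [0, -0.03, 0], "rotation": [0, 0, 0], "gripper": -1}]'

```text
time: 37.25
position: [418.3, -352.1, 133.1]
orientation: [[-1.0, -0.011, 0.0], [-0.011, 1.0, -0.0], [-0.0, -0.0, -1.0]]
force: [-0.7, 1.3, -1.4]
gripper_width: 91.6
```

```bash
python3 - <<'E'
from h import *
snap('top','t12'); crop('t12',235,180,355,250,6,'t12c')
snap('scene','s12'); crop('s12',230,190,340,270,7,'s12c')
E
```

```text
(no output)
```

View pics/t12c.png

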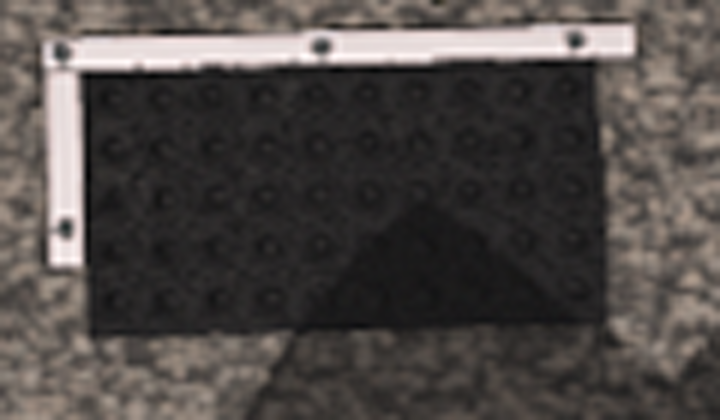

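View pics/s12c.png

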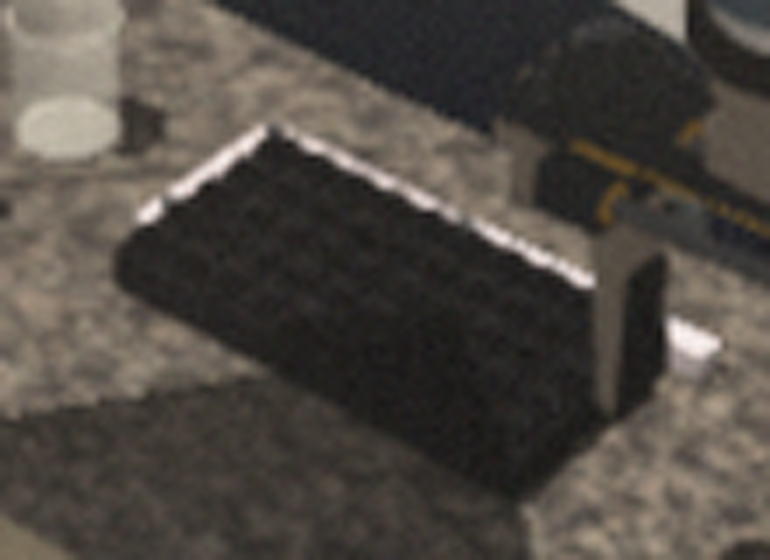

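View pics/t12.png

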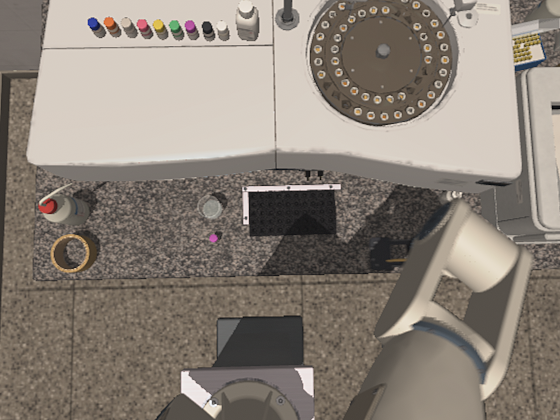

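The picture shows a seated rack, but dock and rack yaw should be compared properly. I'll fit the dock edges from the unobstructed first image, and the rack's near edge and holes from the latest one.

```bash
python3 - <<'E'
from h import *
def line(f,z,rng,axis,a0,a1,thr,down):
    d=load(f); g=cv2.GaussianBlur(cv2.cvtColor(cv2.imread('pics/'+f+'.png'),cv2.COLOR_BGR2GRAY),(0,0),.8).astype(float)
    P=[]
    for k in range(*rng):
        p=g[a0:a1,k] if axis==0 else g[k,a0:a1]
        for i in range(len(p)-1):
            if (down and p[i]>=thr>p[i+1]) or (not down and p[i]<thr<=p[i+1]):
                P.append((k,a0+i+(p[i]-thr)/(p[i]-p[i+1])));break
    P=np.array(P)
    for _ in range(6):
        c=np.polyfit(P[:,0],P[:,1],1); r=P[:,1]-np.polyval(c,P[:,0]); P=P[abs(r)<max(2*r.std(),.1)]
    W=[]
    for k in(rng[0],rng[1]):
        q=np.polyval(c,k); W.append(onz(d,*((k,q) if axis==0 else (q,k)),z))
    W=np.array(W); dv=W[1]-W[0]
    ang=np.arctan2(dv[0],-dv[1])if axis==0 else np.arctan2(-dv[1],-dv[0])
    print(f,'yaw' ,round((ang if axis==0 else ang),4),'ends',W[:,:2].round(1).tolist(),'sd',round(r.std(),2),len(P))
line('top0',16,(254,338),0,180,190,150,False)   # rear edge
line('top0',16,(254,338),0,186,196,150,True)    # front edge
line('top0',16,(194,221),1,238,247,150,False)
line('top0',16,(194,221),1,245,254,150,True)
line('t12',27,(254,282),0,228,242,70,False)
line('t12',27,(254,330),0,186,196,110,True)
line('t12',27,(196,230),1,326,342,70,False)
# holes
im=cv2.cvtColor(cv2.imread('pics/t12.png'),cv2.COLOR_BGR2GRAY); c=im[188:238,246:340]
cv2.imwrite('pics/h.png',cv2.resize(cv2.normalize(np.clip(c,0,60),None,0,255,cv2.NORM_MINMAX),None,fx=8,fy=8,interpolation=cv2.INTER_CUBIC))
E
```

```text
top0 yaw 0.0039 ends [[591.0, -25.1], [591.8, -233.5]] sd 0.13 74
top0 yaw 0.0084 ends [[577.4, -24.9], [579.2, -233.0]] sd 0.11 76
top0 yaw 0.0032 ends [[571.6, 3.9], [504.7, 3.7]] sd 0.07 20
top0 yaw 0.0109 ends [[571.3, -8.9], [504.4, -9.6]] sd 0.09 23
t12 yaw 0.0126 ends [[466.9, -23.7], [467.8, -91.5]] sd 0.13 19
t12 yaw 0.0092 ends [[575.6, -25.4], [577.3, -211.8]] sd 0.14 68
t12 yaw 0.0282 ends [[560.3, -222.0], [476.9, -224.3]] sd 0.19 30
```

View pics/h.png

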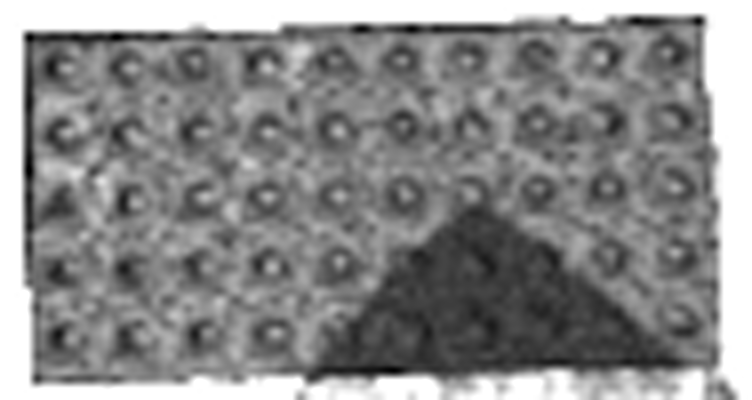

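The rack and dock yaws agree to within about 0.005 rad, which is at the noise level. The contact positions under force (458.9 to 459.5 over y −119 to −159) also fit a flush rack. I'll do a last check of the bystanders, then hand in.

```bash
python3 - <<'E'
from h import *
print(bot.state()['time'],bot.state()['force'])
E
```

```text
37.35 [-0.96000743 -0.39897069  0.43479049]
```

View pics/s12.png

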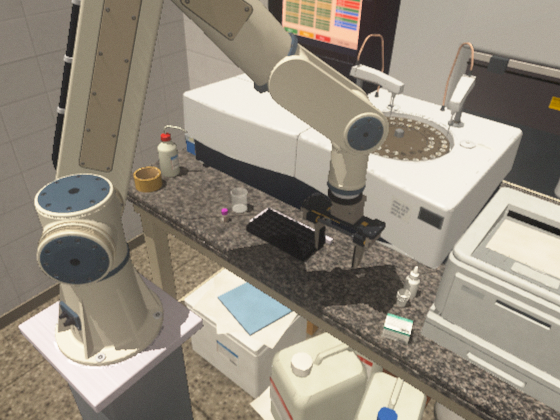

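The beaker (240,200), vial (224,212), dropper bottle (413,283) and cups (403,297) all stand where they were. The gripper is in the air, touching nothing.

```bash
python3 -c "
from h import *
print(order.finish_job())"
```

```text
the job is handed in; nothing more can be done
None
```

The rack is lying flat with its holes up and pushed home in the corner of the dock. I handed the job in at 37.4 s on the robot's clock.

- **How it was done:** I tipped the rack away with both open fingers near the top of the holed face. Then I pushed it left from its right end and back from its near side, alternating short pushes. It was never gripped or lifted.
- **Contact:** Both bars pushed back under force. The end bar gave 13 N and then 9 N, both times with the gripper at the same y (−237.5 mm). The back bar gave 13.6 N and then 8 N, at about the same x (459.2–459.5 mm).
- **Bystanders:** In the last images the beaker, vial, dropper bottle and cups stand where they were. The gripper is clear of everything, with the force reading at noise level.
- **Where checks disagreed:** The camera fits of the angle were noisy. The dock came out at 0.003–0.011 rad and the rack at about 0–0.013 rad (leaving out a noisier 0.028 fit of its right end). On pictures alone, a gap of up to about 1.3 mm at the right end of the back bar can't be ruled out. After an earlier end push the right end did look slightly off the bar, which is why I pressed the long side again. The forces and contact positions fit a flush rack.

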